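# Hang the pen bin on its stud

### The arm

A 6-joint arm with a two-finger parallel gripper is mounted at the origin on the work surface. World frame = base frame: x ahead of the robot, y to its left, z up, the work surface at z = 0. Lengths are in mm, angles in rad, forces in N, time in s.
With the tool pointing down it reaches from about 275 to 750 mm from the base axis. Payload 10.2 kg.
Tool frame: the origin (TCP) lies between the finger pads; the fingertips stand 17 mm ahead of it and the grasp point (between the pads) lies 2 mm behind it (tips_ahead is the distance from the TCP to the fingertips, in mm); z points along the fingers, y is the line along which they close (so a half turn about z gives the same grasp; the last joint's range is limited). The gripper opens to 85 mm and grips with 20 to 120 N. Pads are 22 mm wide; open, the fingers measure 114 mm over their backs; the gripper's body (76 mm by 85 mm) begins 54 mm behind the grasp point. The pads swing forward as they close: fully open they stand 13 mm farther back than shut.
Start: joints at [1.078, 0.313, 1.498, -0, 1.331, -0.223], TCP at [139.946, 506.01, 248.294] pointing down, gripper open.
Joint ranges: [-2.94, 2.94], [-0.97, 2.17], [0.19, 2.56], [-1.23, 4.37], [0.02, 3.11], [-2.88, 2.88]. Speed limits (rad/s): [2.39, 2.39, 3.01, 3.14, 3.14, 3.14].

### API

Orientations are given as a unit quaternion [w, x, y, z].
In Python, from rig import sense, capture, finish_job, boxes_of, tips_ahead gives the robot as it stands.
- The arm moves only by the tool drive_tool, never from a script. Its argument "commands" is text: rows parted by semicolons, each of 7 numbers parted by spaces: the shift along the world's x, y, z in units of 0.1 m (1.0 is 0.1 m), then the turn, a rotation vector about the world's x, y, z in units of pi/4 rad (1.0 is pi/4 rad), then the opening in per cent of the stroke, from 0 (shut) to 100 (fully open). A call has 1 to 20 rows; each row shifts and turns the commanded pose from where the row before left it; what a row does not reach is not made up. A row lasts 1/12 s, in which the tool goes at most 41.7 mm and 7.16 degrees, less where a joint would pass 70% of its speed; a pose out of reach is approached as far as the arm can. A call with a number of a shift or a turn outside -1 to 1 is refused whole. A call with a gripper value outside its range is refused whole. The fingers move at their own pace and stop on an object; "force" is the grip in N (left out, the last holds). Time passes only in rows, so rows that do not move let the fingers close. It gives the time, the measured TCP pose, the force, the opening and the grip force at its end, in the units of the state.
- sense(): the state, without advancing time (a new reading comes with each control period).
- capture(name): name is "scene" or "top" or "wrist"; returns a dict with "pixels" (384x512x3 uint8, blue, green, red), "fov_y" (degrees; the focal length in pixels is half the picture's height over the tangent of half this angle, whatever the lens; pixels are square), "cx", "cy" (the principal point, pixels), "k1" (the pictures are not rectified: a ray, as slopes to the right and down, at radius r is drawn at 1 + k1 r^2 times it, then the intrinsics apply), "position" and "attitude" of the camera in the world; the wrist camera has in their place "tool_from_camera" (4x4, takes a point from camera to tool coordinates, whose origin is the TCP and whose axes are the flange's). Camera axes: x right, y down, z forward; pixel columns grow to the right and rows downward; lengths in mm; the calibration is good to about 2 mm. A picture is of the moment at which its call begins: read the wrist's pose just before it. There is no depth.
- finish_job(): hands the job in; it is judged then, once.
Trained networks look in a picture, given as the dict that the camera call returned (one of the last four; its "shot" number tells which), for a name from the list of things; names that differ only in an ending like _2 or _b are one class to them, and where a whole thing is asked for, a point or a joint stands for the part that bears it (a point fixed in the world has none). Each returns a list of dicts, best first, with "confidence" (0 to 1); they miss things now and then, are a little off and sometimes report something else, mostly with a low value. They report only what shows in the picture. A call takes as long as a camera call. They do not tell look-alikes from the thing itself.
- boxes_of(picture, name): "position" ([column, row] in pixels, amid what is visible of it).
The state is a dict: "time_s": time; "joints": joint angles; "dq": joint speeds; "tau": joint torques, N m; "eef_pos": TCP position; "ee_rot": TCP orientation; "force": force on the tool from outside, world axes, zero at the start; "wrist_torque": the same for the moment, N m; "grip_width": opening from 0.0 (shut) to 1.0 (fully open); "grip_force": force on a finger pad.
Only numpy, scipy, OpenCV 4.12 (cv2) and the standard library are available. Lean on these libraries where they do the work, as an engineer would, in place of code of your own. Each camera call takes 0.05 s, during which the arm holds its last target. There are 200 camera calls.

### The job

Tidy the print bench: pick up the empty orange pen bin and hang it on the free stud of the plywood tool stand, where its outline is painted. Put the round hole of its back plate over the stud's head, slide the bin down until the stud's neck is fully home at the top of the narrow slot, and leave it hanging there straight and still. Keep the bin upright on the way and do not move the other things on the bench.

Things in the scene. Friction and masses are not known exactly. Their poses are not given: they have to be found in the camera images.
- bin: Empty open-topped orange steel pen bin, upright on the table, 0.17 to 0.35 kg. Origin: centre of its underside; z up, x to its back. 84 mm deep (x); flat side walls 80 mm high, outer faces 60 mm apart (y), can be gripped from above; front wall 48 mm high; walls 3 mm; flat back plate, outer face at x = +42 mm, rises to 112 mm and has a keyhole on its centre line.
- bin_hole (a point): Centre of the keyhole's round hole (26 mm diameter), in the middle of the 3 mm back plate: 40.5 mm behind the bin's origin, 70 mm above its underside. A slot 10 mm wide runs straight up from the hole to a rounded end 97.5 mm above the underside. Axes as the bin's.
- bin_seat (a point): Point in the slot where the centre of the stud's neck lies when the bin hangs fully home: 40.5 mm behind the bin's origin, 94 mm above its underside, 24 mm straight above bin_hole. Axes as the bin's.
- stud: The free stud: steel screw standing 12 mm out, level, from the board's front, 158 to 172 mm above the table, on a painted pale orange rectangle. Origin: on its axis at the board's face; x points into the board, z up, y along the board. Neck 7 mm diameter, 7 mm long, then a round head 16 mm diameter, 5 mm thick. The hung bin's axes are parallel to these, its back plate between board and head.
- stud_neck (a point): Middle of the stud's neck, on its axis, 3.5 mm out from the board's front face. Same axes as the stud.
- stand: Fixed tool stand: plywood board 320 mm long (y), 18 mm thick (x), 185 mm high, upright on a 6 mm steel foot plate reaching 55 mm in front of and 95 mm behind the board's middle. Origin: under the board's middle at table height; z up; front looks along -x. It carries the stud and the tape holder about 130 mm apart; which is left or right varies.
- tape_holder: Fixed grey holder with a cream tape roll of 76 mm diameter on the board's front, reaching 54 mm out. Origin: on the board's front face at the middle of its back plate, about 125 mm above the table; x points into the board, z up.
- ink_bottle: Loose dark jar with a yellow cap, 62 mm diameter, 130 mm high. Origin: centre of its underside, z up. Leave alone.
- paint_jar: Loose clear jar with a red label and white cap, 72 mm diameter, 75 mm high. Origin: centre of its underside, z up. Leave alone.
- tape_roll: Loose yellow tape roll lying flat, 100 mm diameter, 25 mm high. Origin: centre of its underside, z up. Leave alone.
- marker: Loose white marker with a black cap lying flat, 132 mm long (its x), 15 mm thick. Origin: at table height, within 14 mm of its middle. Leave alone.
- brayer: Loose hand roller with a black rubber drum and wooden handle, 167 mm long (its x), 110 mm wide, 34 mm high. Origin: at table height near its middle. Leave alone.
- ruler: Loose steel rule 200 mm long (its y), 30 mm wide, 4 mm thick, lying flat. Origin: centre of its underside. Leave alone.
- water_cup: Loose white cup, 72 mm diameter, 85 mm high. Origin: centre of its underside, z up. Leave alone.
Not all that is in view belongs to the job. What is shaped like the bin but blue, pink or purple is not meant.

How it is judged:
By the outcome, as a careful person would: the job done as asked, in the order asked, and still so for the second after the job is handed in, with the robot touching nothing.
It also fails if it takes over 42 s, if anything falls off the work surface, if the arm or the gripper's body presses on something with over 40 N, if the wrist force passes 120 N, or if a joint passes its speed limit or range.

## Working session

There is one attempt and no reset: what is moved stays moved. The work goes in short steps, Python scripts to look and compute and a tool call to move; the robot and the scene stay as the last step left them, time stands still between calls to the robot, and variables do not carry over. Pictures are saved under pics/ and viewed, at most 10 in all, crops included, and the job is handed in when it is done.

Besides the shell and the picture viewer there is one more tool, called after "Call:" by a JSON object that holds its "name" and its "arguments", one argument or row to a line. drive_tool: Moves the arm, as the interface text tells. Shifts and turns lie within -1 to 1; 1 stands for 0.1 m of shift or pi/4 rad of turn. Its arguments: {"type":"object","properties":{"commands":{"type":"string"},"force":{"type":"number"}},"required":["commands"]}

```bash
mkdir -p pics; cat > h.py <<'E'
import numpy as np, cv2, pickle
from rig import *
from scipy.spatial.transform import Rotation as R
def q2R(q): return R.from_quat([q[1],q[2],q[3],q[0]]).as_matrix()
def pose(p,s=None):
    if 'tool_from_camera' in p:
        T=np.eye(4);T[:3,:3]=q2R(s['ee_rot']);T[:3,3]=s['eef_pos'];T=T@np.array(p['tool_from_camera']);return T[:3,:3],T[:3,3]
    a=np.array(p['attitude'],float)
    return (q2R(a) if a.size==4 else a.reshape(3,3)),np.array(p['position'],float)
def cam(p):
    f=p['pixels'].shape[0]/2/np.tan(np.radians(p['fov_y']/2)); return f
def ray(p,uv,s=None):
    f=cam(p);d=np.array([(uv[0]-p['cx'])/f,(uv[1]-p['cy'])/f]);x=d.copy()
    for _ in range(30): x=d/(1+p['k1']*(x@x))
    Rm,t=pose(p,s);v=Rm@np.array([x[0],x[1],1]);return t,v/np.linalg.norm(v)
def onz(p,uv,z,s=None):
    t,v=ray(p,uv,s);return t+v*(z-t[2])/v[2]
def proj(p,X,s=None):
    Rm,t=pose(p,s);c=(np.atleast_2d(X)-t)@Rm;x=c[:,:2]/c[:,2:];r2=(x**2).sum(1,keepdims=True)
    return x*(1+p['k1']*r2)*cam(p)+[p['cx'],p['cy']]
def tri(rs):
    A=sum(np.eye(3)-np.outer(v,v) for t,v in rs);b=sum((np.eye(3)-np.outer(v,v))@t for t,v in rs);return np.linalg.solve(A,b)
E
python3 - <<'E'
from h import *
P={}
for n in ['scene','top','wrist']:
    s=sense();p=capture(n);P[n]=(p,s)
    print(n,{k:v for k,v in p.items() if k!='pixels'})
    for o in ['bin','bin_hole','stud','tape_holder']: print(o,[(np.round(b['position'],1).tolist(),round(b['confidence'],2)) for b in boxes_of(p,o)])
pickle.dump(P,open('P.pkl','wb'));print(s)
a=np.vstack([P['scene'][0]['pixels'],P['top'][0]['pixels']])
cv2.imwrite('pics/a.png',cv2.resize(P['scene'][0]['pixels'],(800,600)));cv2.imwrite('pics/b.png',cv2.resize(P['top'][0]['pixels'],(800,600)))
E
```

```text
scene {'fov_y': 44.69664722884906, 'cx': 264.2558839588629, 'cy': 199.04253090607452, 'k1': -0.07851005122667395, 'position': array([1012.02585832, -689.96291687, 1256.34983264]), 'attitude': array([-0.27991617,  0.89569331,  0.33111131, -0.09872043]), 'shot': 1}
bin [([111.2, 282.7], 0.95), ([217.9, 196.4], 0.93), ([159.6, 231.4], 0.85), ([246.0, 221.2], 0.84), ([218.6, 254.3], 0.73), ([258.1, 301.3], 0.33)]
bin_hole [([215.2, 258.0], 0.95), ([158.9, 226.6], 0.85), ([218.1, 198.8], 0.76), ([249.8, 218.8], 0.74), ([115.0, 283.7], 0.58)]
stud [([337.9, 133.9], 0.88)]
tape_holder [([272.6, 183.3], 0.73)]
top {'fov_y': 50.93113450456313, 'cx': 249.73975977631383, 'cy': 194.21011794050773, 'k1': -0.03892476755395697, 'position': array([ 307.24988982, -112.7877594 , 1409.86605263]), 'attitude': array([-0.05887357,  0.71465511, -0.69454854,  0.05834631]), 'shot': 2}
bin [([299.4, 202.7], 0.89), ([255.2, 243.7], 0.84), ([257.7, 210.4], 0.74), ([316.1, 265.7], 0.74), ([378.4, 254.7], 0.63)]
bin_hole [([316.5, 263.5], 0.97), ([255.1, 249.9], 0.76), ([245.8, 136.1], 0.75), ([304.5, 205.9], 0.7
[... 617 characters left out ...]
older []
{'time_s': 0.5, 'joints': array([ 1.07761858e+00,  3.12948001e-01,  1.49774121e+00, -2.68963195e-05,
        1.33096835e+00, -2.23393586e-01]), 'dq': array([ 0.00041544, -0.00246273,  0.00079629,  0.00138493, -0.00243108,
       -0.00079263]), 'tau': array([-1.04995037e-03, -4.11929762e+01, -2.59761733e+01, -1.17212990e-04,
        8.98648450e-04,  1.36448566e-05]), 'eef_pos': array([139.93906394, 506.0052166 , 248.25407255]), 'ee_rot': array([ 8.54366667e-07,  1.34480206e-01,  9.90916279e-01, -3.49703874e-05]), 'force': array([-0.01021692, -1.29927341,  0.16926501]), 'wrist_torque': array([ 0.06620332,  0.01677391, -0.00999623]), 'grip_force': 0.0, 'grip_width': 1.0027358829966124}
```

View pics/a.png

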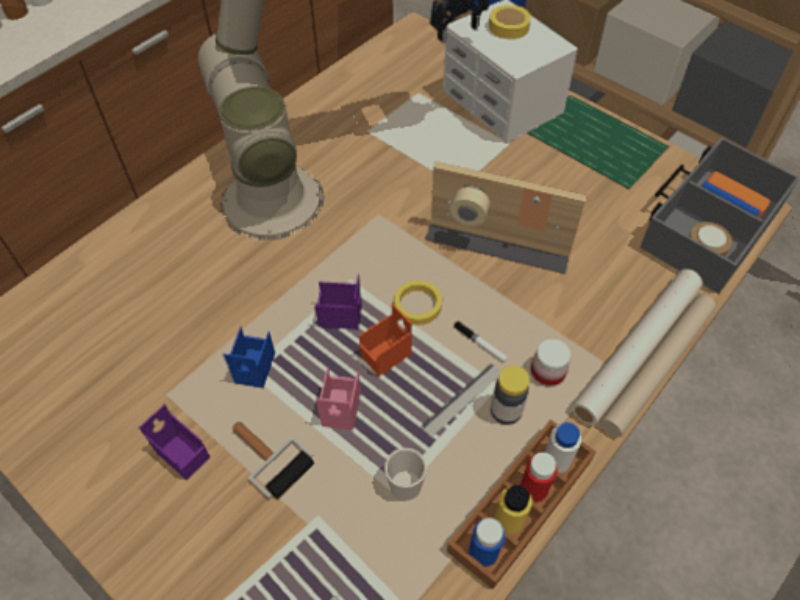

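View pics/b.png

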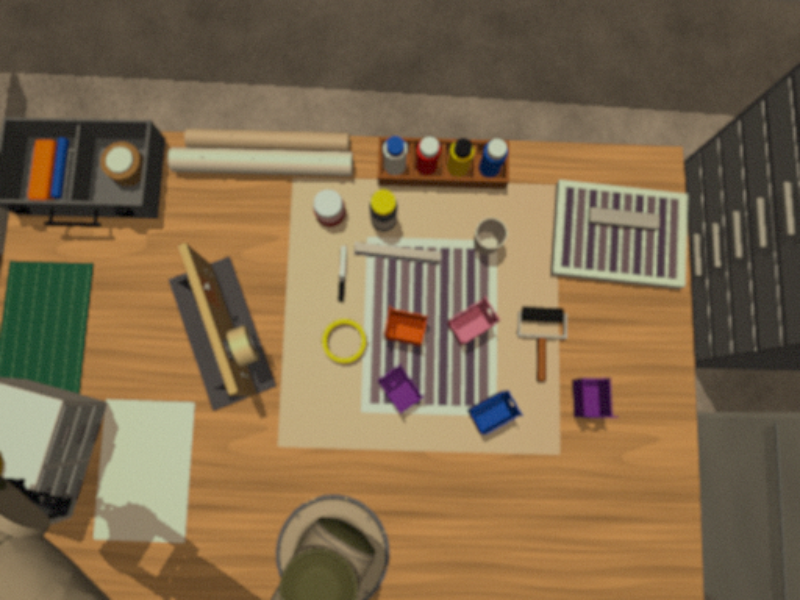

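The scene view shows the orange bin at about (385,340) of 800x600, with its back plate on the upper right, towards the stand. The stud is at (535,200) on the painted rectangle. The top view shows the bin at (406,327) and the board running from (185,245) to (233,393).

```bash
python3 - <<'E'
from h import *
P=pickle.load(open('P.pkl','rb'));sc=P['scene'][0];tp=P['top'][0];k=.64
print('bin tri',tri([ray(sc,[246,219]),ray(tp,[258.5,210])]))
t=onz(tp,np.array([185,245])*k,185),onz(tp,np.array([233,393])*k,185);print('board top',t)
print('scene corners',onz(sc,np.array([433,166])*k,185),onz(sc,np.array([583,197])*k,185))
print('stud',onz(sc,[337.9,133.9],165), onz(sc,np.array([537,200])*k,165))
for c in [(387,311),(427,318),(421,346),(385,340)]: print('bin corner',onz(tp,np.array(c)*k,80))
for c in [(400,388),(345,342)]: print('purple/roll',onz(tp,np.array(c)*k,60))
c=tp['pixels'][185:235,230:290];cv2.imwrite('pics/c1.png',c)
im=np.hstack([cv2.resize(tp['pixels'][185:235,235:285],(400,400),interpolation=2),cv2.resize(sc['pixels'][190:240,222:272],(400,400),interpolation=2)])
cv2.imwrite('pics/c.png',im)
E
```

```text
bin tri [ 482.92412571 -139.75444484   40.31865627]
board top (array([619.6830305 , 306.92178562, 185.        ]), array([328.43246034, 189.54657716, 185.        ]))
scene corners [335.960485   182.06831424 185.        ] [619.84597738 313.50350253 185.        ]
stud [546.41200591 229.41835172 165.        ] [545.71605705 262.46669663 165.        ]
bin corner [ 513.4357795  -102.19964846   80.        ]
bin corner [ 500.77639865 -187.9169744    80.        ]
bin corner [ 440.5379475  -176.34912138   80.        ]
bin corner [451.12209639 -99.77946575  80.        ]
purple/roll [ 351.70059261 -134.51322153   60.        ]
purple/roll [446.49219002 -13.70038338  60.        ]
```

View pics/c.png

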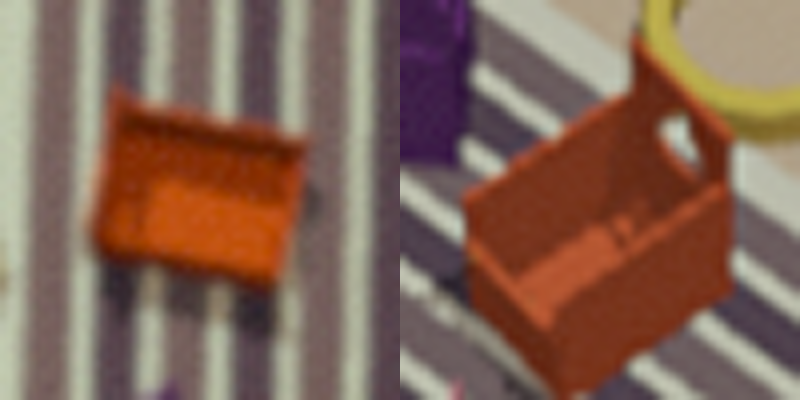

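Call:
{"name": "drive_tool", "arguments": {
  "commands": "0.295 -0.228 0.1 0 0 -0.146 100;0.295 -0.228 0.1 0 0 -0.146 100;0.295 -0.228 0.1 0 0 -0.146 100;0.295 -0.228 0.1 0 0 -0.146 100;0.295 -0.228 0.1 0 0 -0.146 100;0.295 -0.228 0.1 0 0 -0.146 100;0.295 -0.228 0.1 0 0 -0.146 100;0.295 -0.228 0.1 0 0 -0.146 100;0.295 -0.228 -0.08 0.132 0.054 0 100;0.295 -0.228 -0.08 0.132 0.054 0 100;0.295 -0.228 -0.08 0.132 0.054 0 100;0.295 -0.228 -0.08 0.132 0.054 0 100;0.295 -0.228 -0.08 0.132 0.054 0 100;0.295 -0.228 -0.08 0.132 0.054 0 100;0.295 -0.228 -0.08 0.132 0.054 0 100;0 0 0 0 0 0 100;0 0 0 0 0 0 100"
}}

```text
time_s: 2.17
eef_pos: [583.6, 161.8, 268.7]
ee_rot: [-0.32, 0.519, 0.764, 0.212]
force: [-0.8, 0.4, 0.9]
grip_width: 1.0
grip_force: 0.0
```

```bash
python3 - <<'E'
from h import *
s=sense();p=capture('wrist');pickle.dump((p,s),open('W1.pkl','wb'))
print(s['time_s'],s['eef_pos'],s['joints'],[(b['position'],b['confidence']) for b in boxes_of(p,'stud')])
cv2.imwrite('pics/w1.png',cv2.resize(p['pixels'],(800,600),interpolation=2))
E
```

```text
2.1667 [583.62604283 161.82990238 268.73432262] [-0.17168033  0.62422034  1.15522743  0.66233637  1.79563992 -0.54383911] [([258.0, 184.5], 0.63), ([92.4, 379.9], 0.42)]
```

View pics/w1.png

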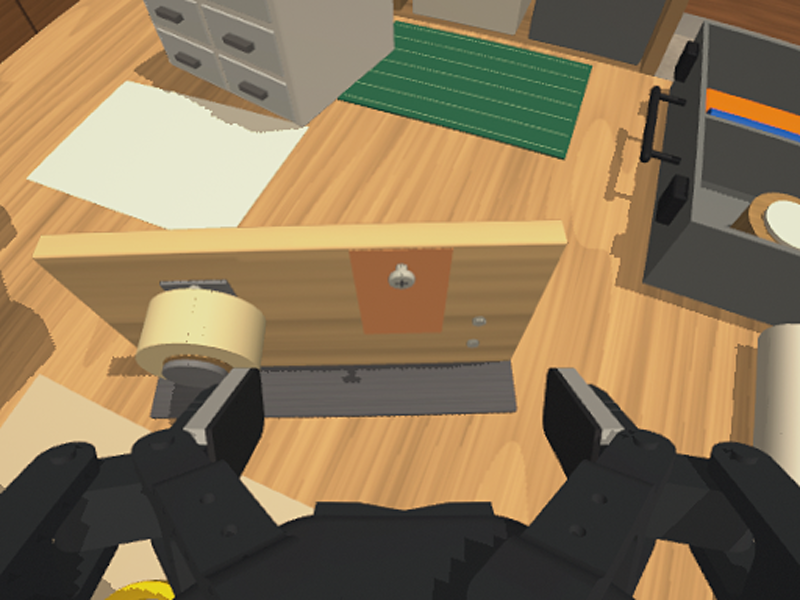

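The wrist view shows the stud head at (402,279) of 800x600. The front top edge of the board runs from (38,258) to (567,243), and the tape roll is to the left. Next is a second view with less tilt, to get a baseline.

Call:
{"name": "drive_tool", "arguments": {
  "commands": "0 0 0 -0.132 -0.054 0 100;0 0 0 -0.132 -0.054 0 100;0 0 0 -0.132 -0.054 0 100;0 0 0 -0.132 -0.054 0 100;0 0 0 -0.132 -0.054 0 100;0 0 0 0 0 0 100;0 0 0 0 0 0 100"
}}

```text
time_s: 2.85
eef_pos: [581.3, 166.2, 274.8]
ee_rot: [-0.092, 0.554, 0.825, 0.064]
force: [0.3, 0.3, -1.1]
grip_width: 0.999
grip_force: 0.0
```

```bash
python3 - <<'E'
from h import *
s=sense();p=capture('wrist');pickle.dump((p,s),open('W2.pkl','wb'))
print(s['time_s'],s['eef_pos'],s['ee_rot'])
a=pickle.load(open('W1.pkl','rb'))[0]['pixels']
z=lambda im,x,y,w,h,k:cv2.resize(im[y:y+h,x:x+w],None,fx=k,fy=k,interpolation=cv2.INTER_CUBIC)
b=p['pixels']
# top: stud & corners W1 ; bottom: full W2
r1=np.hstack([z(a,217,155,80,60,5),z(a,14,138,40,60,5),z(a,340,130,40,60,5)])
r2=np.hstack([cv2.resize(b,(400,300))]*1+[np.zeros((300,400,3),np.uint8)])
cv2.imwrite('pics/m.png',np.vstack([r1,r2]))
E
```

```text
2.85 [581.30899802 166.19610395 274.75889518] [-0.09234253  0.55408495  0.82486911  0.06366852]
```

View pics/m.png

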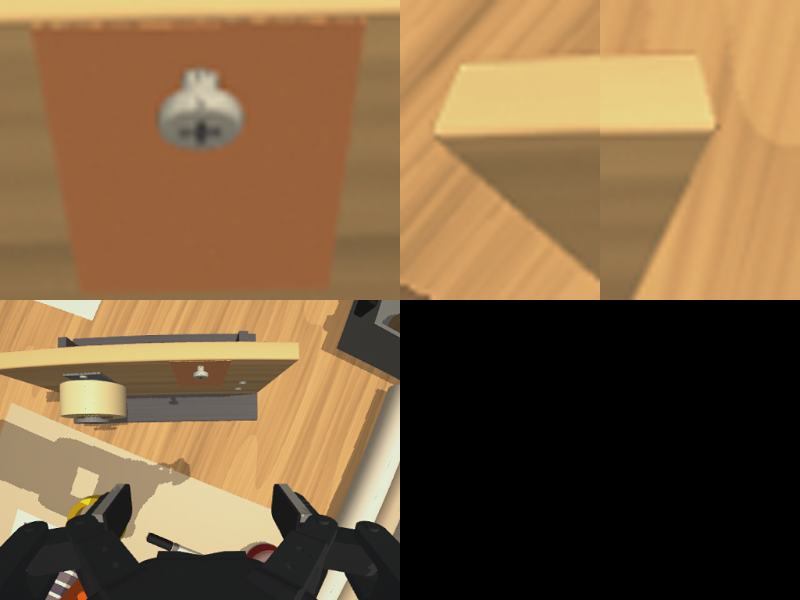

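```bash
cat > stud.py <<'E'
from h import *
from scipy.optimize import least_squares
W=[pickle.load(open(f,'rb')) for f in ('W1.pkl','W2.pkl')]
K=8
def real(im,c,h=22):
    x,y=c;q=cv2.cvtColor(cv2.resize(im[y-h:y+h,x-h:x+h],None,fx=K,fy=K,interpolation=cv2.INTER_CUBIC),cv2.COLOR_BGR2HSV)
    m=(q[...,1]<90).astype(np.uint8);n,l,st,ce=cv2.connectedComponentsWithStats(m)
    i=l[h*K,h*K] or 1+np.argmax(st[1:,4]);m=(l==i)
    ys,xs=np.nonzero(m);f=lambda v,o:(v+.5)/K-.5+o-h
    return np.array([f(xs.mean(),x),f(ys.mean(),y)]),m.sum()/K/K,(f(xs.min(),x),f(xs.max(),x),f(ys.min(),y),f(ys.max(),y))
a=np.linspace(0,2*np.pi,60)
def rend(S,yaw,p,s):
    X=np.array([np.cos(yaw),np.sin(yaw),0]);Y=np.array([-np.sin(yaw),np.cos(yaw),0]);Z=np.array([0,0,1.])
    ring=lambda d,r:S-d*X+r*(np.cos(a)[:,None]*Y+np.sin(a)[:,None]*Z)
    pts=[np.vstack([ring(12,8),ring(7,8)]),np.vstack([ring(7,3.5),ring(0,3.5)])]
    U=[proj(p,q,s) for q in pts];o=np.floor(U[0].mean(0))-30;m=np.zeros((60*16,60*16),np.uint8)
    for u in U: cv2.fillConvexPoly(m,cv2.convexHull(np.round((u-o)*16).astype(np.int32)),1)
    ys,xs=np.nonzero(m);return np.array([xs.mean(),ys.mean()])/16+o,m.sum()/256,(xs.min()/16+o[0],xs.max()/16+o[0],ys.min()/16+o[1],ys.max()/16+o[1])
E
python3 - <<'E'
from stud import *
obs=[real(W[0][0]['pixels'],(257,181)),real(W[1][0]['pixels'],(257,94))]
p1,s1=W[0]
C=[onz(p1,u,185,s1) for u in [(20.8,164.4),(362.8,155.4),(25.8,150.6),(358.6,140.6)]]
print(np.round(C,1),[np.linalg.norm(C[1]-C[0]),np.linalg.norm(C[0]-C[2])])
d=C[1]-C[0];d2=C[3]-C[2];yaws=[np.arctan2(e[1],e[0])+np.pi/2 for e in (d,d2)];print(np.degrees(yaws))
yaw=np.mean(yaws)
r=least_squares(lambda S:np.hstack([rend(S,yaw,p,s)[0]-o[0] for (p,s),o in zip(W,obs)]),[546,258,165],diff_step=1e-3)
print('stud',r.x,'res',r.fun)
for (p,s),o in zip(W,obs): print(np.round(o[2],1),o[1],np.round(rend(r.x,yaw,p,s)[2],1),rend(r.x,yaw,p,s)[1])
X=np.array([np.cos(yaw),np.sin(yaw)]);print('depth of stud face vs front edge',[(r.x[:2]-c[:2])@X for c in C[:2]], 'lateral',[(r.x[:2]-c[:2])@[-X[1],X[0]] for c in C[:2]])
p2,s2=W[1];print('W2 predicted corners',proj(p2,np.array([C[1],C[3]]),s2))
cv2.imwrite('pics/w2.png',cv2.resize(p2['pixels'][40:140,200:400],None,fx=4,fy=4,interpolation=2))
E
```

```text
[[336.7 181.8 185. ]
 [626.5 304.9 185. ]
 [329.6 196.1 185. ]
 [619.4 320.1 185. ]] [np.float64(314.8032975454685), np.float64(16.02575712399949)]
[113.02315047 113.16351011]
stud [538.4376069  268.861896   163.40381188] res [ 0.00509548 -0.00269152 -0.00617747  0.00437254]
[248.2 265.2 168.2 184.3] 193.921875 [248.  265.3 167.6 184.9] 227.66015625
[246.4 266.2  83.4 100.6] 235.828125 [246.5 266.3  82.7 101.1] 262.6171875
depth of stud face vs front edge [np.float64(1.013597838683625), np.float64(1.3991905082457972)] lateral [np.float64(-219.69095546349365), np.float64(95.11210593171256)]
W2 predicted corners [[382.45441026  76.96498893]
 [381.10543838  55.00693346]]
```

View pics/w2.png

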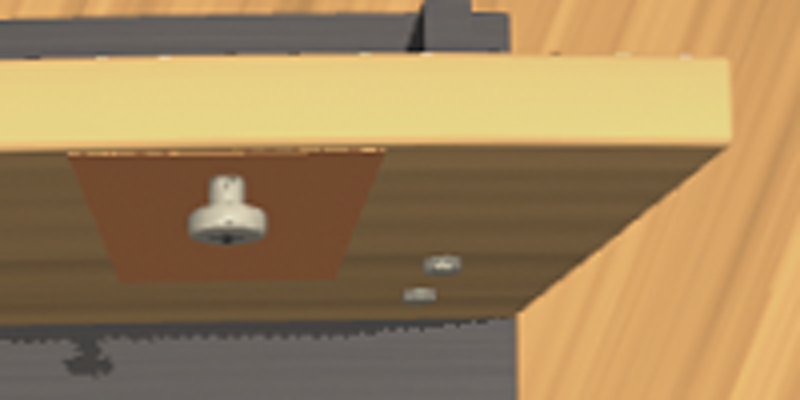

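The crop shows the stud neck and head at (228,210), i.e. (257,92.5) in full-frame pixels. The right corner of the board is at (383,76), close to the prediction. Moving to a look above the bin.

Call:
{"name": "drive_tool", "arguments": {
  "commands": "-0.111 -0.34 0 -0.132 -0.054 0 100;-0.111 -0.34 0 -0.132 -0.054 0 100;-0.111 -0.34 -0.05 0 0 -0.132 100;-0.111 -0.34 -0.05 0 0 -0.132 100;-0.111 -0.34 -0.05 0 0 -0.132 100;-0.111 -0.34 -0.05 0 0 -0.132 100;-0.111 -0.34 -0.05 0 0 -0.132 100;-0.111 -0.34 -0.05 0 0 0 100;-0.111 -0.34 -0.05 0 0 0 100;0 0 0 0 0 0 100;0 0 0 0 0 0 100"
}}

```text
time_s: 3.82
eef_pos: [481.7, -143.6, 237.0]
ee_rot: [-0.001, 0.755, 0.656, 0.001]
force: [-0.9, 0.5, -0.9]
grip_width: 1.002
grip_force: 0.0
```

```bash
python3 - <<'E'
from h import *
s=sense();p=capture('wrist');pickle.dump((p,s),open('W3.pkl','wb'))
Rm=q2R(s['ee_rot']);print(s['time_s'],s['eef_pos'],Rm[:,2],np.degrees(np.arctan2(Rm[1,0],Rm[0,0])))
cv2.imwrite('pics/w3.png',cv2.resize(p['pixels'],(800,600),interpolation=2))
E
```

```text
3.8167 [ 481.74736724 -143.58544299  237.00315609] [-5.04440332e-04  2.32519540e-03 -9.99997169e-01] 82.0218033998865
```

View pics/w3.png

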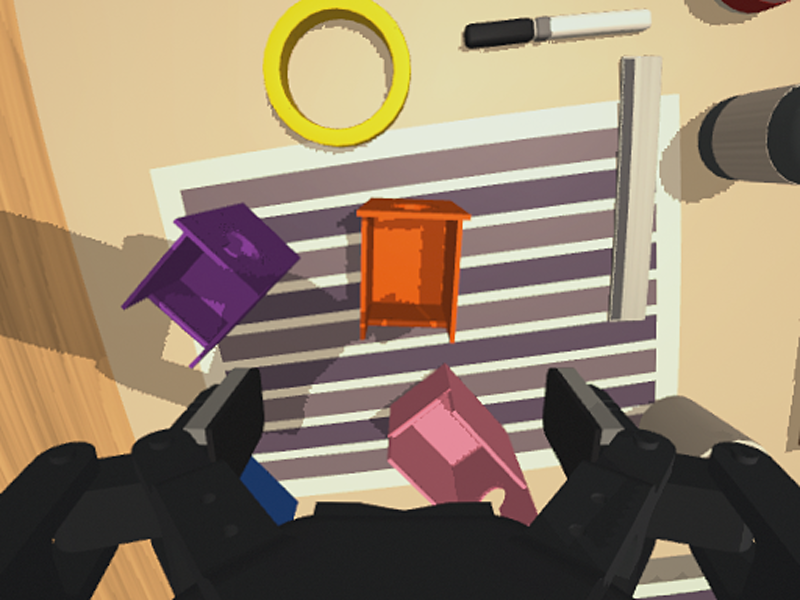

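The wrist view shows the orange bin at about (412,270) of 800x600, with its back plate at the top at row 205. A purple bin is to its left and a pink one below. Fitting the bin's silhouette.

```bash
cat > binfit.py <<'E'
from h import *
from scipy.optimize import minimize
K=4
def box(a,b): return np.array([[x,y,z] for x in (a[0],b[0]) for y in (a[1],b[1]) for z in (a[2],b[2])],float)
PARTS=[box((-42,-30,0),(42,30,3)),box((-42,-30,0),(42,-27,80)),box((-42,27,0),(42,30,80)),box((-42,-30,0),(-39,30,48)),box((39,-30,0),(42,30,112))]
def real(p,roi):
    x,y,w,h=roi;q=cv2.cvtColor(cv2.resize(p['pixels'][y:y+h,x:x+w],None,fx=K,fy=K,interpolation=cv2.INTER_CUBIC),cv2.COLOR_BGR2HSV)
    m=((q[...,0]<14)&(q[...,1]>200)).astype(np.uint8);m=cv2.morphologyEx(m,cv2.MORPH_CLOSE,np.ones((13,13)));return m
def rend(T,p,s,roi):
    x,y,w,h=roi;m=np.zeros((h*K,w*K),np.uint8)
    for q in PARTS:
        u=(proj(p,q@T[:3,:3].T+T[:3,3],s)-[x,y]+.5)*K-.5
        cv2.fillConvexPoly(m,cv2.convexHull(np.round(u*16).astype(np.int32)),1,cv2.LINE_8,4)
    return m
def TT(v):
    T=np.eye(4);T[:3,:3]=R.from_euler('z',v[2],degrees=True).as_matrix();T[:3,3]=[v[0],v[1],v[3] if len(v)>3 else 0];return T
def fit(v0,p,s,roi,m):
    f=lambda v:np.count_nonzero(rend(TT(v),p,s,roi)!=m)/K/K
    best=None
    for st in (6,2):
        n=len(v0);sim=np.vstack([v0]+[np.array(v0)+st*np.eye(n)[i] for i in range(n)])
        r=minimize(f,v0,method='Nelder-Mead',options=dict(initial_simplex=sim,xatol=.02,fatol=.05));v0=r.x
    return r
E
python3 - <<'E'
from binfit import *
p,s=pickle.load(open('W3.pkl','rb'));roi=(215,115,100,115);m=real(p,roi)
print(m.sum()/K/K)
r=fit([481,-140,82],p,s,roi,m);print(r.x,r.fun)
r4=fit([481,-140,82,0],p,s,roi,m);print(r4.x,r4.fun)
M=rend(TT(r.x),p,s,roi);im=np.dstack([m*255,M*0,M*255]);cv2.imwrite('pics/f.png',np.hstack([im,cv2.resize(p['pixels'][115:230,215:315],(400,460))]))
E
```

```text
5091.9375
[ 485.78301155 -143.53119047   80.67101107] 190.25
[ 485.94181638 -144.43288096   79.9548486    -5.12602741] 99.9375
```

View pics/f.png

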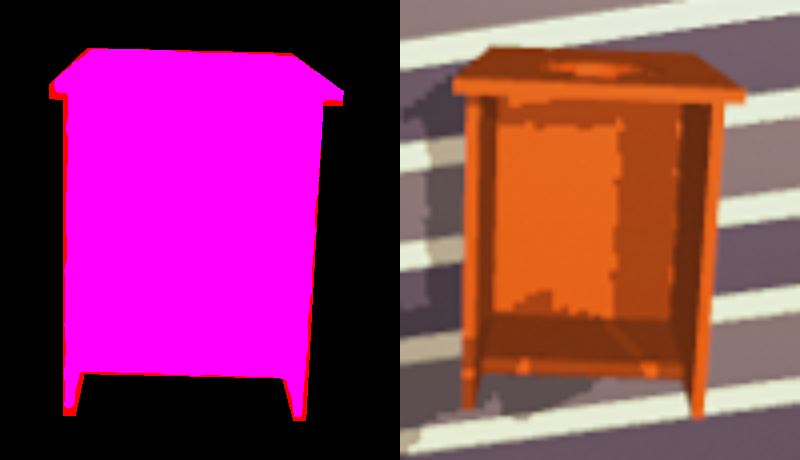

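```bash
python3 - <<'E'
from h import *
p,s=pickle.load(open('W3.pkl','rb'));c,sn=np.cos(np.radians(80)),np.sin(np.radians(80))
for uv,z in [((298,258),-4),((298,258),40),((233,290),108),((215,345),76),((445,367),-4),((388,432),76)]:
    X=onz(p,np.array(uv)*.64,z,s);d=X[:2]-[485.9,-144];print(uv,z,X.round(1),'in bin frame',np.round([d@[c,sn],d@[-sn,c]],1))
print(proj(p,np.array([[491,-78,0]]),s)/.64)
E
```

```text
(298, 258) -4 [ 400.  -135.4   -4. ] in bin frame [-6.4 86.1]
(298, 258) 40 [ 411.  -128.5   40. ] in bin frame [ 2.3 76.5]
(233, 290) 108 [ 388.1 -130.4  108. ] in bin frame [-3.5 98.7]
(215, 345) 76 [ 354.5 -171.5   76. ] in bin frame [-49.9 124.7]
(445, 367) -4 [ 503.5 -243.2   -4. ] in bin frame [-94.6 -34.5]
(388, 432) 76 [ 456.9 -249.5   76. ] in bin frame [-108.9   10.2]
[[402.65025862 166.45192625]]
```

Call:
{"name": "drive_tool", "arguments": {
  "commands": "0.033 -0.053 -0.2 0 0 -0.044 100;0 0 -0.35 0 0 0 100;0 0 -0.35 0 0 0 100;0 0 -0.35 0 0 0 100;0 0 -0.3 0 0 0 100;0 0 -0.18 0 0 0 100;0 0 0 0 0 0 100;0 0 0 0 0 0 100",
  "force": 50
}}

```text
time_s: 4.53
eef_pos: [486.1, -146.5, 64.4]
ee_rot: [-0.001, 0.764, 0.645, 0.0]
force: [-0.1, -0.2, 1.0]
grip_width: 1.002
grip_force: 0.0
```

Call:
{"name": "drive_tool", "arguments": {
  "commands": "0 0 0 0 0 0 40;0 0 0 0 0 0 40;0 0 0 0 0 0 40;0 0 0 0 0 0 40;0 0 0 0 0 0 40;0 0 0 0 0 0 40;0 0 0 0 0 0 40;0 0 0 0 0 0 40;0 0 0 0 0 0 40;0 0 0 0 0 0 40",
  "force": 50
}}

```text
time_s: 5.37
eef_pos: [486.5, -147.4, 66.0]
ee_rot: [0.001, 0.764, 0.645, 0.001]
force: [-1.4, 0.8, 7.1]
grip_width: 0.697
grip_force: 54.8
```

Call:
{"name": "drive_tool", "arguments": {
  "commands": "0 0 0.1 0 0 0 40;0 0 0.3 0 0 0 40;0 0 0.3 0 0 0 40;0.03 0.12 0.25 0 0 0 40;0.063 0.237 0 0 0 0.1215 40;0.063 0.237 0 0 0 0.1215 40;0.063 0.237 0 0 0 0.1215 40;0.063 0.237 0 0 0 0.1215 40;0.063 0.237 0 0 0 0.1215 40;0.063 0.237 0 0 0 0.1215 40;0.063 0.237 0 0 0 0 40;0.063 0.237 0 0 0 0 40;0.063 0.237 0 0 0 0 40;0.063 0.237 0 0 0 0 40;0.063 0.237 0 0 0 0 40;0.063 0.237 0 0 0 0 40;0.063 0.237 0 0 0 0 40;0.03 0.12 0 0 0 0 40;0 0 0 0 0 0 40;0 0 0 0 0 0 40"
}}

```text
time_s: 7.03
eef_pos: [573.5, 184.7, 159.6]
ee_rot: [0.0, 0.551, 0.835, -0.0]
force: [-0.4, -0.1, -4.0]
grip_width: 0.693
grip_force: 55.9
```

Call:
{"name": "drive_tool", "arguments": {
  "commands": "0 0 0 0 0 0 40;0 0 0 0 0 0 40;0 0 0 0 0 0 40"
}}

```text
time_s: 7.28
eef_pos: [573.8, 183.9, 159.5]
ee_rot: [0.0, 0.552, 0.834, -0.0]
force: [0.1, -0.3, -2.0]
grip_width: 0.696
grip_force: 55.9
```

```bash
python3 - <<'E'
from h import *
s=sense();p=capture('wrist');pickle.dump((p,s),open('W4.pkl','wb'))
Rm=q2R(s['ee_rot']);print(s['time_s'],s['eef_pos'],Rm[:,2],np.degrees(np.arctan2(Rm[1,0],Rm[0,0])))
cv2.imwrite('pics/w4.png',cv2.resize(p['pixels'],(800,600),interpolation=2))
E
```

```text
7.2833 [573.76506204 183.87463761 159.51311681] [ 2.67239396e-05 -1.00846898e-04 -9.99999995e-01] 113.03748903741439
```

View pics/w4.png

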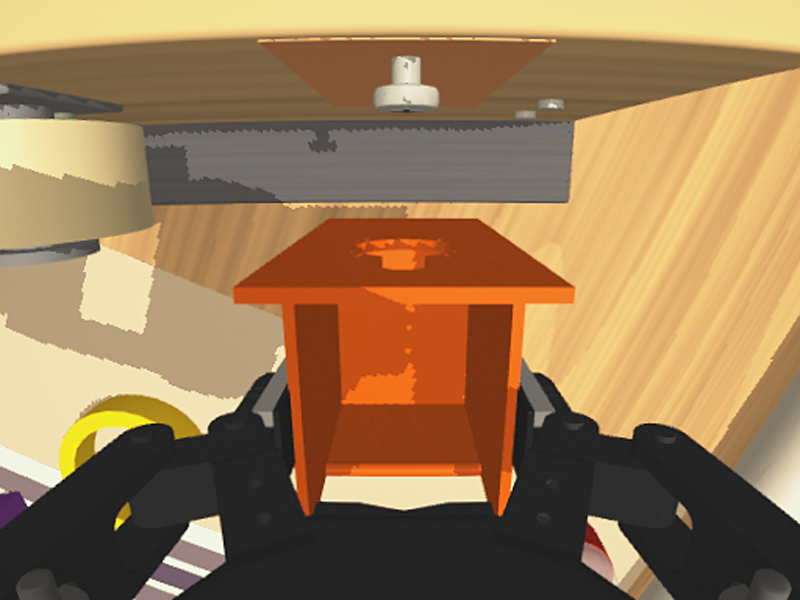

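The wrist view shows the stud head at (406,98) of 800x600. The bin's back plate is held square and in line: its top edge runs from (234,295) to (575,295), and the keyhole is at (403,250).

```bash
cat > meas.py <<'E'
import binfit as B, stud as S
from h import *
from scipy.optimize import minimize
def meas(p,s,roi=(140,130,235,66),sc=(260,61),hs=36,nobin=False):
    Rm=q2R(s['ee_rot']);yt=np.arctan2(Rm[1,0],Rm[0,0]);tcp=np.array(s['eef_pos']);X=np.array([np.cos(yt),np.sin(yt),0]);Y=np.array([-X[1],X[0],0])
    m=B.real(p,roi)
    def T(v):
        t=np.eye(4);t[:3,:3]=R.from_euler('z',yt+np.radians(v[3])).as_matrix();t[:3,3]=tcp+v[0]*X+v[1]*Y+[0,0,v[2]];return t
    f=lambda v:np.count_nonzero(B.rend(T(v),p,s,roi)!=m)/16
    v=[3,0,-65,0.]
    for st in (4,1.5,1.5):
        r=minimize(f,v,method='Nelder-Mead',options=dict(initial_simplex=np.vstack([v]+[np.array(v)+st*e for e in np.eye(4)]),xatol=.01,fatol=.02));v=r.x
    return v,r.fun,m.sum()/16,X,Y,tcp,yt
E
python3 - <<'E'
from meas import *
p,s=pickle.load(open('W4.pkl','rb'))
v,fun,area,X,Y,tcp,yt=meas(p,s);print('bin in tool (x,y,z,yaw)',v,fun,area)
yaw=np.radians(113.1)
o=S.real(p['pixels'],(260,57),26);print('stud mask',o)
W=S.W+[(p,s)];obs=[S.real(W[0][0]['pixels'],(257,181)),S.real(W[1][0]['pixels'],(257,94)),o]
fr=lambda S0:np.array([S0@X-tcp@X,S0@Y-tcp@Y,S0[2]-tcp[2]])
for idx in ([0,1],[1,2],[0,2],[0,1,2]):
    r=S.least_squares(lambda q:np.hstack([S.rend(q,yaw,*W[i])[0]-obs[i][0] for i in idx]),[538,268,164],diff_step=1e-3)
    print(idx,r.x.round(2),'in tool',fr(r.x).round(2),r.fun.round(2))
print(S.rend(r.x,yaw,p,s))
E
```

```text
bin in tool (x,y,z,yaw) [  3.86018524  -0.09632572 -68.44780654   0.22995264] 110.75 9327.0625
stud mask (array([259.61568847,  56.70216739]), np.float64(1044.78125), (np.float64(238.1875), np.float64(280.9375), np.float64(35.3125), np.float64(71.8125)))
[0, 1] [538.43 268.87 163.39] in tool [92.04 -0.75  3.87] [ 0. -0.  0.  0.]
[1, 2] [538.67 268.33 165.58] in tool [91.45 -0.75  6.07] [ 0.01 -0.   -0.   -0.  ]
[0, 2] [538.58 268.55 163.95] in tool [91.69 -0.76  4.43] [ 0.02 -0.   -0.01  0.  ]
[0, 1, 2] [538.58 268.56 164.06] in tool [91.7  -0.76  4.55] [ 0.02 -0.07  0.01  0.19 -0.01 -0.06]
(array([259.60250523,  56.64321409]), np.float64(1148.4765625), (np.float64(238.0625), np.float64(281.1875), np.float64(33.875), np.float64(72.1875)))
```

Call:
{"name": "drive_tool", "arguments": {
  "commands": "-0.0255 0.065 0.0075 0 0 0 40;-0.0255 0.065 0.0075 0 0 0 40;-0.0255 0.065 0.0075 0 0 0 40;-0.0255 0.065 0.0075 0 0 0 40;0 0 0 0 0 0 40;0 0 0 0 0 0 40;0 0 0 0 0 0 40;0 0 0 0 0 0 40"
}}

```text
time_s: 8.0
eef_pos: [563.6, 210.6, 162.2]
ee_rot: [-0.0, 0.551, 0.834, -0.0]
force: [0.2, 0.7, -4.5]
grip_width: 0.693
grip_force: 55.9
```

```bash
python3 - <<'E'
from meas import *
s=sense();p=capture('wrist');pickle.dump((p,s),open('W5.pkl','wb'))
v,fun,area,X,Y,tcp,yt=meas(p,s);print(s['time_s'],tcp,np.degrees(yt),'bin in tool (x,y,z,yaw)',v,fun,area)
yaw=np.radians(113.1);q0=np.array([538.6,268.5,164.1])
u=proj(p,q0-10*X,s)[0].round().astype(int);o=S.real(p['pixels'],tuple(u),26);print('stud mask',u,o)
W=S.W+[(p,s)];obs=[S.real(W[0][0]['pixels'],(257,181)),S.real(W[1][0]['pixels'],(257,94)),o]
fr=lambda S0:np.array([S0@X-tcp@X,S0@Y-tcp@Y,S0[2]-tcp[2]])
for idx in ([1,2],[0,2],[0,1,2]):
    r=S.least_squares(lambda q:np.hstack([S.rend(q,yaw,*W[i])[0]-obs[i][0] for i in idx]),[538,268,164],diff_step=1e-3)
    print(idx,r.x.round(2),'in tool',fr(r.x).round(2),r.fun.round(2))
print(S.rend(r.x,yaw,p,s))
E
```

```text
8.0 [563.60583    210.61451783 162.24276265] 113.09520285919614 bin in tool (x,y,z,yaw) [  3.88031118  -0.11038669 -68.22435584   0.17543604] 381.375 9059.1875
stud mask [257 140] (array([256.57125816, 130.84831336]), np.float64(1388.4375), (np.float64(230.5625), np.float64(282.4375), np.float64(117.0625), np.float64(146.5625)))
[1, 2] [538.11 269.42 161.01] in tool [64.09  0.39 -1.23] [-0.11  0.    0.05 -0.  ]
[0, 2] [538.07 269.51 162.22] in tool [ 6.419e+01  3.900e-01 -2.000e-02] [-0.08 -0.01  0.03 -0.  ]
[0, 1, 2] [538.1  269.45 161.85] in tool [64.13  0.38 -0.39] [-0.06  0.25 -0.09 -0.31  0.08  0.07]
(array([256.64924328, 130.92213041]), np.float64(890.3984375), (np.float64(236.9375), np.float64(276.375), np.float64(111.75), np.float64(144.25)))
```

```bash
python3 - <<'E'
from meas import *
p,s=pickle.load(open('W5.pkl','rb'));X=np.array([np.cos(np.radians(113.1)),np.sin(np.radians(113.1)),0])
q=cv2.cvtColor(p['pixels'],cv2.COLOR_BGR2HSV)[110:160,215:300]
m=(q[...,1]<90)
for vt in (110,140,170):
    mm=(m&(q[...,2]>vt))
    print(vt,[(110+i,215+np.nonzero(r)[0].min(),215+np.nonzero(r)[0].max()) for i,r in enumerate(mm) if r.any()][::2])
print(S.rend(np.array([538.6,268.5,164.1]),np.radians(113.1),p,s)[2])
cv2.imwrite('pics/w5.png',cv2.resize(p['pixels'][60:210,130:390],None,fx=3,fy=3,interpolation=2))
E
```

```text
110 [(117, np.int64(254), np.int64(254)), (119, np.int64(215), np.int64(299)), (121, np.int64(215), np.int64(299)), (123, np.int64(215), np.int64(299)), (125, np.int64(216), np.int64(299)), (127, np.int64(216), np.int64(299)), (129, np.int64(215), np.int64(299)), (131, np.int64(215), np.int64(299)), (133, np.int64(239), np.int64(299)), (135, np.int64(238), np.int64(299)), (137, np.int64(238), np.int64(299)), (139, np.int64(237), np.int64(299)), (141, np.int64(238), np.int64(276)), (143, np.int64(238), np.int64(275)), (145, np.int64(241), np.int64(272))]
140 [(117, np.int64(254), np.int64(254)), (119, np.int64(250), np.int64(265)), (121, np.int64(249), np.int64(265)), (123, np.int64(249), np.int64(265)), (125, np.int64(249), np.int64(265)), (127, np.int64(249), np.int64(265)), (129, np.int64(249), np.int64(265)), (131, np.int64(249), np.int64(265)), (133, np.int64(253), np.int64(264)), (135, np.int64(239), np.int64(275)), (137, np.int64(239), np.int64(276)), (139, np.int64(239), np.int64(276)), (141, np.int64(239), np.int64(276)), (143, np.int64(239), np.int64(275)), (145, np.int64(241), np.int64(272))]
170 [(117, np.int64(254), np.int64(254)), (119, np.int64(250), np.int64(264)), (121, np.int64(250), np.int64(264)), (123, np.int64(250), np.int64(264)), (125, np.int64(250), np.int64(264)), (127, np.int64(250), np.int64(264)), (129, np.int64(250), np.int64(264)), (131, np.int64(250), np.int64(264)), (133, np.int64(254), np.int64(261)), (135, np.int64(242), np.int64(275)), (137, np.int64(241), np.int64(275)), (139, np.int64(241), np.int64(275)), (141, np.int64(241), np.int64(275)), (143, np.int64(241), np.int64(274)), (145, np.int64(244), np.int64(272))]
(np.float64(236.8125), np.float64(276.875), np.float64(114.5625), np.float64(147.8125))
```

View pics/w5.png

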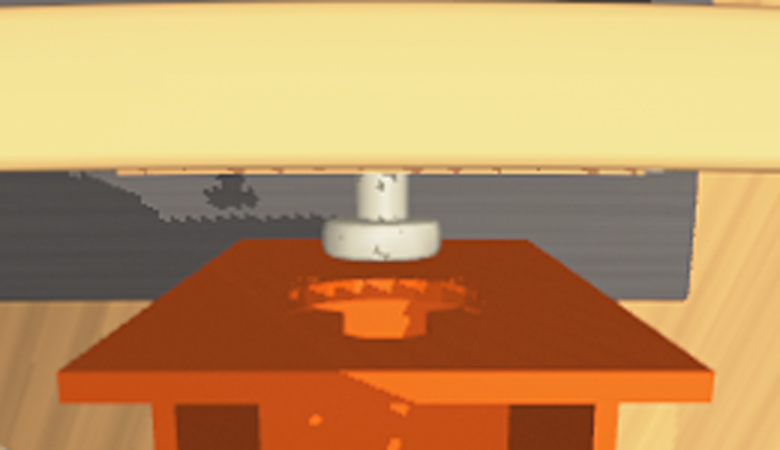

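The crop shows the stud head centred over the keyhole, both near column 382 of 780, and in line within about 0.2 mm. Advancing over the head.

Call:
{"name": "drive_tool", "arguments": {
  "commands": "-0.0122 0.0274 0 0 0 0 40;-0.0122 0.0274 0 0 0 0 40;-0.0122 0.0274 0 0 0 0 40;-0.0122 0.0274 0 0 0 0 40;-0.0122 0.0274 0 0 0 0 40;0 0 0 0 0 0 40;0 0 0 0 0 0 40;0 0 0 0 0 0 40"
}}

```text
time_s: 8.72
eef_pos: [557.5, 224.5, 162.3]
ee_rot: [0.0, 0.551, 0.834, -0.0]
force: [-0.1, -1.0, -3.8]
grip_width: 0.694
grip_force: 55.9
```

Call:
{"name": "drive_tool", "arguments": {
  "commands": "0 0 -0.04 0 0 0 40;0 0 -0.04 0 0 0 40;0 0 -0.04 0 0 0 40;0 0 0 0 0 0 40;0 0 0 0 0 0 40"
}}

```text
time_s: 9.13
eef_pos: [557.3, 224.4, 149.9]
ee_rot: [-0.0, 0.551, 0.834, -0.0]
force: [0.8, 0.2, -4.0]
grip_width: 0.692
grip_force: 55.9
```

Call:
{"name": "drive_tool", "arguments": {
  "commands": "0 0 -0.03 0 0 0 40;0 0 -0.03 0 0 0 40;0 0 0 0 0 0 40;0 0 0 0 0 0 40"
}}

```text
time_s: 9.47
eef_pos: [557.4, 224.5, 144.1]
ee_rot: [-0.0, 0.551, 0.834, -0.0]
force: [0.2, -0.0, -3.2]
grip_width: 0.693
grip_force: 55.9
```

Call:
{"name": "drive_tool", "arguments": {
  "commands": "0 0 -0.015 0 0 0 40;0 0 -0.015 0 0 0 40;0 0 0 0 0 0 40;0 0 0 0 0 0 40"
}}

```text
time_s: 9.8
eef_pos: [557.4, 224.5, 141.2]
ee_rot: [-0.0, 0.551, 0.834, -0.0]
force: [-0.4, 0.7, -2.6]
grip_width: 0.689
grip_force: 55.9
```

Call:
{"name": "drive_tool", "arguments": {
  "commands": "0 0 -0.01 0 0 0 40;0 0 -0.01 0 0 0 40;0 0 0 0 0 0 40;0 0 0 0 0 0 40"
}}

```text
time_s: 10.13
eef_pos: [557.4, 224.5, 139.2]
ee_rot: [-0.0, 0.551, 0.834, -0.0]
force: [-0.5, -0.0, -3.9]
grip_width: 0.694
grip_force: 55.9
```

Call:
{"name": "drive_tool", "arguments": {
  "commands": "0 0 -0.01 0 0 0 40;0 0 0 0 0 0 40;0 0 0 0 0 0 40"
}}

```text
time_s: 10.38
eef_pos: [557.4, 224.5, 138.2]
ee_rot: [-0.0, 0.551, 0.834, -0.0]
force: [-0.2, 0.2, -3.6]
grip_width: 0.693
grip_force: 55.9
```

Call:
{"name": "drive_tool", "arguments": {
  "commands": "0 0 -0.01 0 0 0 40;0 0 0 0 0 0 40;0 0 0 0 0 0 40"
}}

```text
time_s: 10.63
eef_pos: [557.4, 224.5, 137.2]
ee_rot: [-0.0, 0.551, 0.834, -0.0]
force: [0.3, -0.9, -3.5]
grip_width: 0.692
grip_force: 55.9
```

Call:
{"name": "drive_tool", "arguments": {
  "commands": "0 0 -0.01 0 0 0 40;0 0 0 0 0 0 40;0 0 0 0 0 0 40"
}}

```text
time_s: 10.88
eef_pos: [557.5, 224.5, 136.3]
ee_rot: [0.0, 0.551, 0.834, 0.0]
force: [0.3, 0.5, -2.8]
grip_width: 0.697
grip_force: 56.0
```

Call:
{"name": "drive_tool", "arguments": {
  "commands": "0 0 -0.008 0 0 0 40;0 0 0 0 0 0 40;0 0 0 0 0 0 40"
}}

```text
time_s: 11.13
eef_pos: [557.6, 224.6, 135.9]
ee_rot: [0.0, 0.551, 0.834, 0.0]
force: [-0.5, 0.4, 1.1]
grip_width: 0.693
grip_force: 56.6
```

```bash
python3 - <<'E'
from meas import *
s=sense();p=capture('wrist');pickle.dump((p,s),open('W6.pkl','wb'))
X=np.array([np.cos(np.radians(113.1)),np.sin(np.radians(113.1)),0]);q0=np.array([538.6,268.5,164.1])
v,fun,area,X,Y,tcp,yt=meas(p,s,roi=(120,150,275,75));print(tcp,'bin',v,fun,area)
a=S.rend(q0,np.radians(113.1),p,s);print('stud pred',a)
print('head front centre',proj(p,q0-12*X,s),'plate top edge outer/inner',proj(p,np.array([tcp+(v[0]+k)*X+[0,0,v[2]+112] for k in (42,39)]),s))
q=cv2.cvtColor(p['pixels'],cv2.COLOR_BGR2HSV);c=int(a[0][0])
for r in range(130,235,3): print(r,q[r,c-12].tolist(),q[r,c].tolist(),end='|')
E
```

```text
[557.56423115 224.61865781 135.88649765] bin [  2.19474457  -1.54363391 -71.2540951    1.1232027 ] 5553.625 7274.6875
stud pred (array([256.89789164, 189.62738469]), np.float64(1591.78125), (np.float64(232.5), np.float64(281.3125), np.float64(164.0), np.float64(208.9375)))
head front centre [[256.90713289 201.02686299]] plate top edge outer/inner [[257.54052749 186.36555848]
 [257.54536033 196.41104371]]
130 [25, 95, 244] [25, 95, 244]|133 [25, 96, 244] [25, 95, 244]|136 [25, 96, 244] [25, 96, 244]|139 [25, 95, 244] [25, 95, 244]|142 [25, 93, 244] [25, 95, 244]|145 [25, 95, 244] [25, 95, 244]|148 [25, 95, 244] [25, 96, 244]|151 [25, 96, 244] [25, 96, 244]|154 [25, 93, 244] [25, 92, 244]|157 [25, 93, 244] [25, 93, 244]|160 [25, 93, 244] [25, 93, 244]|163 [25, 93, 244] [25, 93, 244]|166 [26, 92, 244] [25, 93, 244]|169 [25, 93, 244] [25, 93, 244]|172 [25, 95, 244] [25, 95, 244]|175 [21, 113, 241] [21, 113, 241]|178 [15, 144, 218] [15, 143, 219]|181 [9, 220, 146] [9, 221, 143]|184 [10, 226, 177] [11, 225, 232]|187 [10, 226, 200] [12, 222, 245]|190 [9, 224, 200] [9, 227, 197]|193 [9, 228, 200] [9, 227, 200]|196 [27, 32, 160] [27, 29, 173]|199 [22, 40, 161] [21, 42, 206]|202 [22, 41, 157] [24, 38, 223]|205 [8, 128, 181] [23, 38, 216]|208 [10, 228, 198] [10, 228, 199]|211 [10, 227, 199] [10, 227, 198]|214 [10, 224, 199] [10, 224, 199]|217 [10, 225, 198] [10, 229, 198]|220 [10, 226, 199] [10, 227, 198]|223 [10, 224, 199] [10, 227, 199]|226 [10, 227, 198] [10, 225, 198]|229 [10, 229, 198] [9, 223, 199]|232 [10, 227, 199] [10, 228, 198]|
```

Call:
{"name": "drive_tool", "arguments": {
  "commands": "0 0 -0.006 0 0 0 40;0 0 0 0 0 0 40;0 0 0 0 0 0 40"
}}

```text
time_s: 11.43
eef_pos: [557.6, 224.7, 135.6]
ee_rot: [0.0, 0.551, 0.834, 0.0]
force: [-2.3, 0.2, 5.1]
grip_width: 0.693
grip_force: 57.1
```

Call:
{"name": "drive_tool", "arguments": {
  "commands": "-0.0039 0.0092 0.005 0 0 0 40;-0.0039 0.0092 0 0 0 0 40;0 0 0 0 0 0 40;0 0 0 0 0 0 40"
}}

```text
time_s: 11.77
eef_pos: [557.0, 226.2, 135.8]
ee_rot: [0.0, 0.551, 0.834, 0.0]
force: [0.1, -3.7, 4.8]
grip_width: 0.692
grip_force: 56.9
```

Call:
{"name": "drive_tool", "arguments": {
  "commands": "-0.0039 0.0092 0 0 0 0 40;0 0 0 0 0 0 40;0 0 0 0 0 0 40"
}}

```text
time_s: 12.02
eef_pos: [556.9, 226.3, 135.9]
ee_rot: [0.001, 0.551, 0.834, -0.0]
force: [1.2, -8.7, 6.4]
grip_width: 0.693
grip_force: 56.9
```

Call:
{"name": "drive_tool", "arguments": {
  "commands": "0.003 -0.007 0 0 0 0 40;0 0 0 0 0 0 40;0 0 0 0 0 0 40;0 0 0 0 0 0 72;0 0 0 0 0 0 75;0 0 0 0 0 0 80;0 0 0 0 0 0 90;0 0 0 0 0 0 100;0 0 0 0 0 0 100;0 0 0 0 0 0 100;0 0 0 0 0 0 100;0 0 0 0 0 0 100",
  "force": 20
}}

```text
time_s: 13.02
eef_pos: [556.6, 226.5, 135.4]
ee_rot: [-0.0, 0.551, 0.834, -0.0]
force: [-0.1, 0.7, 0.0]
grip_width: 1.001
grip_force: 0.0
```

```bash
python3 - <<'E'
from h import *
s=sense();p=capture('wrist');print(s['eef_pos'],s['force'],s['grip_width'])
q=cv2.cvtColor(p['pixels'],cv2.COLOR_BGR2HSV);m=((q[...,0]<14)&(q[...,1]>200))
for r in (182,190,215,230,260,290,320): 
    x=np.nonzero(m[r])[0];print(r,x.min() if len(x) else None,x.max() if len(x) else None,len(x))
E
```

```text
[556.58318346 226.54686152 135.38289417] [-0.08637159  0.74239442  0.01824376] 1.0008137473220298
182 None None 0
190 150 368 219
215 182 334 153
230 183 333 151
260 186 330 145
290 189 328 140
320 191 325 27
```

Call:
{"name": "drive_tool", "arguments": {
  "commands": "0 0 0.1 0 0 0 100;0 0 0.2 0 0 0 100;0 0 0.3 0 0 0 100;0 0 0.3 0 0 0 100;0 0 0.3 0 0 0 100;0.08 -0.18 0.2 0 0 0 100;0.1 -0.23 0.1 0 0 0 100;0.12 -0.28 0 -0.132 0.0 0 100;0.12 -0.28 0 0 0 0 100;0 0 0 0 0 0 100;0 0 0 0 0 0 100;0 0 0 0 0 0 100"
}}

```text
time_s: 14.07
eef_pos: [598.3, 130.0, 285.9]
ee_rot: [0.029, 0.55, 0.833, -0.043]
force: [0.2, 0.1, -0.2]
grip_width: 1.001
grip_force: 0.0
```

```bash
python3 - <<'E'
from binfit import *
s=sense();p=capture('scene');p0=pickle.load(open('P.pkl','rb'))['scene'][0]
print(s['time_s'],s['eef_pos'],s['force'])
X=np.array([np.cos(np.radians(113.1)),np.sin(np.radians(113.1)),0]);o=np.array([538.6,268.5,164.1])-43*X;o[2]=70
c=proj(p,[o+[0,0,50]])[0].astype(int);roi=(c[0]-45,c[1]-45,90,90);q=p['pixels'];m=real(p,roi)
n,l,st,ce=cv2.connectedComponentsWithStats(m);print(st[1:].tolist())
r=fit([o[0],o[1],113.1,70],p,None,roi,m);print(o,r.x,r.fun,m.sum()/16)
d=cv2.absdiff(p['pixels'],p0['pixels']).max(2)>60;d=cv2.morphologyEx(d.astype(np.uint8),cv2.MORPH_OPEN,np.ones((3,3)));n,l,st,ce=cv2.connectedComponentsWithStats(d);print('changed',[x.tolist() for x in st[1:] if x[4]>25])
E
```

```text
14.0667 [598.32980562 130.00487512 285.88510929] [ 0.22441378  0.10663069 -0.18340381]
[[151, 91, 87, 107, 2681], [178, 184, 1, 1, 1], [135, 189, 54, 65, 767], [193, 188, 2, 2, 3], [200, 203, 6, 4, 18], [190, 213, 2, 2, 4], [206, 212, 5, 12, 33], [165, 233, 42, 32, 396]]
[555.47049601 228.94767562  70.        ] [-1524.66363446  4638.90585919    79.50804769 -5107.05135266] 214.375 243.9375
changed [[247, 0, 4, 9, 34], [275, 0, 33, 26, 472], [248, 15, 36, 27, 324], [313, 15, 10, 8, 51], [129, 23, 17, 22, 191], [200, 25, 40, 47, 696], [324, 24, 36, 22, 457], [175, 31, 31, 31, 392], [369, 35, 11, 8, 46], [365, 41, 15, 21, 229], [138, 43, 20, 19, 210], [332, 58, 28, 25, 465], [362, 62, 12, 26, 178], [316, 87, 56, 45, 1226], [156, 92, 10, 7, 45], [330, 146, 9, 8, 61], [242, 199, 22, 24, 254], [230, 211, 29, 25, 367], [236, 234, 8, 7, 31]]
```

Call:
{"name": "drive_tool", "arguments": {
  "commands": "0 0 0.05 0.132 0.054 0 100;0 0 0.05 0.132 0.054 0 100;0 0 0.05 0.132 0.054 0 100;0 0 0.05 0.132 0.054 0 100;0 0 0.05 0.132 0.054 0 100;0 0 0.05 0.132 0.054 0 100;0 0 0 0.132 0.054 0 100;0 0 0 0 0 0 100;0 0 0 0 0 0 100;0 0 0 0 0 0 100"
}}

```text
time_s: 14.95
eef_pos: [598.3, 130.5, 315.9]
ee_rot: [-0.287, 0.512, 0.79, 0.174]
force: [0.7, -0.2, 0.1]
grip_width: 0.999
grip_force: 0.0
```

```bash
cat > fin.py <<'E'
from binfit import *
s=sense();p=capture('wrist');pickle.dump((p,s),open('W7.pkl','wb'))
print(s['time_s'],s['eef_pos'])
yaw=np.radians(113.1);X=np.array([np.cos(yaw),np.sin(yaw),0]);o=np.array([538.6,268.5,0])-43.5*X+[0,0,69.5]
T0=lambda v:(lambda t:(t.__setitem__((slice(0,3),slice(0,3)),R.from_euler('ZYX',[113.1+v[3],v[4],v[5]],degrees=True).as_matrix()),t.__setitem__((slice(0,3),3),o+v[0]*X+v[1]*np.array([-X[1],X[0],0])+[0,0,v[2]]),t)[2])(np.eye(4))
u=np.vstack([proj(p,q@T0(np.zeros(6))[:3,:3].T+o,s) for q in PARTS]);lo=u.min(0).astype(int)-15;hi=u.max(0).astype(int)+15
lo=np.maximum(lo,0);hi=np.minimum(hi,[512,384]);roi=(*lo,*(hi-lo));print('roi',roi)
m=real(p,roi);n,l,st,_=cv2.connectedComponentsWithStats(m);m=(l==1+np.argmax(st[1:,4])).astype(np.uint8)
f=lambda v:np.count_nonzero(rend(T0(v),p,s,roi)!=m)/16
v=np.zeros(6);print('at nominal',f(v),m.sum()/16)
for st in (4,2,1.5):
    r=minimize(f,v,method='Nelder-Mead',options=dict(initial_simplex=np.vstack([v]+[v+st*e for e in np.eye(6)]),xatol=.02,fatol=.05,maxfev=1500));v=r.x
print('fit dn,dy,dz,yaw,pitch,roll',v.round(2),r.fun)
E
python3 fin.py
```

```text
14.95 [598.32573443 130.48833453 315.91736295]
roi (np.int64(217), np.int64(125), np.int64(89), np.int64(134))
at nominal 472.0625 5237.6875
fit dn,dy,dz,yaw,pitch,roll [ 3.32  0.   -4.6   0.    0.12  0.19] 280.6875
```

Call:
{"name": "drive_tool", "arguments": {
  "commands": "0 0 0 0 0 0 100;0 0 0 0 0 0 100;0 0 0 0 0 0 100;0 0 0 0 0 0 100"
}}

```text
time_s: 15.33
eef_pos: [598.5, 129.8, 315.6]
ee_rot: [-0.289, 0.512, 0.79, 0.175]
force: [-0.3, -0.7, -0.7]
grip_width: 1.001
grip_force: 0.0
```

```bash
python3 - <<'E'
from binfit import *
p0,s0=pickle.load(open('W7.pkl','rb'));s=sense();p=capture('wrist')
d=cv2.absdiff(p['pixels'],p0['pixels'])[125:259,217:306].max(2);print(s['time_s'],'diff',(d>40).sum(),d.mean())
q=cv2.cvtColor(p['pixels'],cv2.COLOR_BGR2HSV);u=proj(p,np.array([[538.6,268.5,164.1]])-12*np.array([np.cos(np.radians(113.1)),np.sin(np.radians(113.1)),0]),s)[0].round().astype(int)
w=q[u[1]-16:u[1]+17,u[0]-16:u[0]+17]
for r in w[::2]: print(''.join('o' if a<16 and b>180 else '#' if b<90 else '.' for a,b,c in r))
E
```

```text
15.3333 diff 9 2.190172731846386
ooooooooooooooooooooooooooooooooo
ooooooooooooooooooooooooooooooooo
ooooooooooooooooooooooooooooooooo
ooooooooooooooooooooooooooooooooo
oooooooooooooo.##..oooooooooooooo
ooooooooooo.#########.ooooooooooo
ooooooooo.#############oooooooooo
ooooooooo##############.ooooooooo
ooooooooo.#############.ooooooooo
oooooo.....##########......oooooo
oooooo.....................oooooo
oooooooooo...............oooooooo
ooooooooooooooooooooooooooooooooo
ooooooooooooooooooooooooooooooooo
ooooooooooooooooooooooooooooooooo
ooooooooooooooooooooooooooooooooo
ooooooooooooooooooooooooooooooooo
```

```bash
python3 -c "
from rig import finish_job
print(finish_job())"
```

```text
the job is handed in; nothing more can be done
None
```

The orange pen bin is hanging on the free stud, seated at the top of its slot, straight and still, with the gripper clear and the job handed in at about 15 s; nothing else on the bench should have moved, though I made no clean after-check of the other items.

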